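Park the tile brush in the hidden socket of the under-sink block

ROBOT

A 6-joint arm with a two-finger parallel gripper is mounted at the origin on the work surface. World frame = base frame: x ahead of the robot, y to its left, z up, the work surface at z = 0. Lengths are in m, angles in rad, forces in N, time in s.
With the tool pointing down it reaches from about 0.35 to 0.8 m from the base axis. Payload 7.3 kg.
Tool frame: the origin (TCP) lies between the finger pads; the fingertips stand 25 mm ahead of it and the grasp point (between the pads) lies 6 mm ahead of it (r.tip_extent is the distance from the TCP to the fingertips, in m); z points along the fingers, y is the line along which they close (so a half turn about z gives the same grasp; the last joint's range is limited). The gripper opens to 85 mm and grips with 20 to 120 N. Pads are 22 mm wide; open, the fingers measure 114 mm over their backs; the gripper's body (76 mm by 85 mm) begins 54 mm behind the grasp point. The pads swing forward as they close: fully open they stand 13 mm farther back than shut.
Start: joints at [1.146, 0.342, 1.524, -0, 1.275, -0.146], TCP at [0.144, 0.505, 0.256] pointing down, gripper open.
Joint ranges: [-2.53, 2.53], [-0.77, 2.02], [0.04, 2.7], [-1, 4.14], [0.28, 2.66], [-3.11, 3.11]. Speed limits (rad/s): [2.57, 2.57, 3.14, 3.14, 3.14, 3.14].

INTERFACE

Orientations are given as a unit quaternion [x, y, z, w].
In Python, from workcell import r, command_gripper, optics gives the robot as it stands. The module is installed in compiled form; this text tells all that it offers. Calls block until the motion is done:
- r.reach(position, orientation): joint-space move of the TCP to a pose.
- r.move_straight(position, orientation=None, speed=0.15, max_force=None): straight line of the TCP; orientation=None keeps the orientation; speed is the mean speed in m/s. With max_force (N) it stops when the force on the tool has changed by that much, and returns True; else False.
- r.movej(angles): joint-space move.
- command_gripper(opening, force=None): finger opening in m; force is the grip in N (None keeps the last); returns when the fingers have stopped.
- r.hold(seconds).
- r.solve_ik(position, orientation): joint angles nearest the present ones, or None.
- r.read_state(): the state.
- optics.get_image(name): name is "side" or "top" or "wrist"; returns (picture, depth): 400x640x3 uint8, red, green, blue; 400x640 float32, m along the optical axis (not along the pixel's ray), 0 where there is no reading.
- optics.camera_model(name): a dict with "K" (3x3 intrinsics, pixels), "k1" (the pictures are not rectified: a ray, as slopes to the right and down, at radius r is drawn at 1 + k1 r^2 times it, then the intrinsics apply), "R" (3x3) and "t" (3): a world point X has camera coordinates R X + t; the wrist camera has in their place "tool_from_camera" (4x4, takes a point from camera to tool coordinates, whose origin is the TCP and whose axes are the flange's). Camera axes: x right, y down, z forward; pixel columns grow to the right and rows downward; lengths in m; the calibration is good to about 2 mm. A picture is of the moment at which its call begins: read the wrist's pose just before it. camera_model takes no time and is no camera call.
A pose or a line that the arm cannot do raises r.PlanningError and nothing moves.
- r.finish_job(): hands the job in; it is judged then, once.
The state is a dict: "time_s": time; "joint_positions": joint angles; "dq": joint speeds; "tau": joint torques, N m; "eef_pos": TCP position; "eef_rot": TCP orientation; "contact_force": force on the tool from outside, world axes, zero at the start; "torque": the same for the moment, N m; "grip_width": finger opening in m; "grip_force": force on a finger pad.
Only numpy, scipy, OpenCV 4.12 (cv2) and the standard library are available. Lean on these libraries where they do the work, as an engineer would, in place of code of your own. Each camera call takes 0.05 s, during which the arm holds its last target. There are 200 camera calls.

TASK

Lift the tile brush out of its white drip collar and park it in the grey parking block: slide the foot of its steel pin lightly over the flat plate in the block's window, feeling for the hidden hole (a flush sprung plug covers it), until the pin drops in. Then press it fully home so that the brush stands upright on its shoulder, and let go. Press gently throughout, and leave the other things on the tray where they are.

Things in the scene. Friction and masses are not known exactly. Their poses are not given: they have to be found in the camera images.
- brush: stubby grey nylon tile brush, 114 mm tall, about 0.2 kg, standing pin down in the drip collar. Origin: centre of the flat foot of its pin; z runs up the brush. From the foot up: steel pin to 24 mm, round waisted handle to 68 mm, head to 114 mm. x points the way the bristles stand out (they reach 30 mm from the axis and are 29 mm wide).
- pin_foot (a point): centre of the flat foot of the brush's round steel pin (14 mm in diameter, 24 mm long). Above the pin the handle begins with a flat shoulder 28 mm in diameter.
- brush_head (a point): centre of the brush head's block, on the brush's axis 91 mm above the foot of the pin. The block is flat-sided: 20 mm along the brush's x, 36 mm along its y, 46 mm tall, and can be gripped from above across its 36 mm width.
- collar: fixed white round plastic drip collar on the tray, 84 mm in diameter, 34 mm tall, with an upright hole 20 mm wide through its middle. The brush's pin hangs loosely in it and the brush's shoulder rests on its top. Origin: centre of its underside, z up.
- block: fixed grey parking block on the tray, 112 x 112 mm, 45 mm tall. In its top is a square window 64 x 64 mm, 5 mm deep, whose floor is a flat dark steel plate that does not move. Hidden in the plate is a blind hole 17 mm wide, deep enough for the whole 24 mm pin, with its centre up to 7 mm from the window's centre along block x and up to 7 mm along block y, new each time. Origin: centre of underside.
- window (a point): centre of the window on the plate's top face (not the hole), 40 mm above the block's underside. The hole is filled flush by a plug of the same steel, which the eye cannot tell from the plate. It gives way under the pin on a soft spring (0.4 to 0.7 N), which the brush's own weight holds down.
- basin: empty blue plastic basin, 280 mm wide, 100 mm tall, loose; a bystander. Origin: centre of its underside.
- bottle: capped green spray bottle, 72 mm wide, 212 mm tall, loose; a bystander. Origin: centre of its underside.
- plunger: black rubber plunger head, 120 mm wide, with a short upright steel handle, 241 mm tall, loose; a bystander. Origin: centre of its underside.
- clear_box: clear plastic box with snap-shut lid, 94 x 134 mm, 55 mm tall, loose; a bystander. Origin: centre of its underside.

How it is judged:
By the outcome, as a careful person would: the job done as asked, in the order asked, and still so for the second after the job is handed in, with the robot touching nothing.
It also fails if it takes over 72 s, if anything falls off the work surface, if the arm or the gripper's body presses on something with over 40 N, if the wrist force passes 120 N, or if a joint passes its speed limit or range.

## Working session

There is one attempt and no reset: what is moved stays moved. The work goes in short steps, each a Python script; the robot and the scene stay as the last script left them, time stands still between calls to the robot, and variables do not carry over. Pictures are saved under pics/ and viewed, at most 10 in all, crops included, and the job is handed in when it is done.

```bash
mkdir -p pics; ls
cat > h.py <<'E'
import numpy as np, cv2
from workcell import r, command_gripper, optics
from scipy.spatial.transform import Rotation as Ro
def pose(name):
    m=optics.camera_model(name)
    if name=="wrist":
        s=r.read_state(); T=np.eye(4); T[:3,:3]=Ro.from_quat(s["eef_rot"]).as_matrix(); T[:3,3]=s["eef_pos"]
        W=T@np.array(m["tool_from_camera"])   # world from cam
    else:
        W=np.eye(4); R=np.array(m["R"]); W[:3,:3]=R.T; W[:3,3]=-R.T@np.array(m["t"])
    return m,W
def rays(m,W,uv):
    uv=np.atleast_2d(np.float64(uv))
    d=cv2.undistortPoints(uv.reshape(-1,1,2),np.array(m["K"],float),np.array([m["k1"],0,0,0.])).reshape(-1,2)
    return np.c_[d,np.ones(len(d))]@W[:3,:3].T, W[:3,3]
def onplane(m,W,uv,z):
    d,c=rays(m,W,uv); return c+d*((z-c[2])/d[:,2:])
def cloud(m,W,depth):
    v,u=np.mgrid[0:400,0:640]; d,c=rays(m,W,np.c_[u.ravel(),v.ravel()])
    return (c+d*depth.reshape(-1,1)).reshape(400,640,3)
def shot(name,save=None):
    m,W=pose(name); im,dep=optics.get_image(name)
    if save: cv2.imwrite(f"pics/{save}.png",im[:,:,::-1])
    return m,W,im,dep
def down(yaw):  # tool z down, tool y axis direction = world angle yaw
    y=np.array([np.cos(yaw),np.sin(yaw),0]); z=np.array([0,0,-1.]); x=np.cross(y,z)
    return Ro.from_matrix(np.c_[x,y,z]).as_quat()
E
python3 - <<'E'
from h import *
s=r.read_state(); print(s["time_s"],s["eef_pos"],s["eef_rot"],s["grip_width"],r.tip_extent)
for n in("top","side","wrist"):
    m,W,im,dep=shot(n,n+"0"); np.savez(f"{n}0.npz",im=im,dep=dep,W=W); print(n,W.round(3).tolist(),np.array(m["K"])[0,0],m["k1"],(dep==0).mean())
a=cv2.imread("pics/top0.png");
E
```

```text
pics
0.0 [0.14431816 0.50438975 0.25561551] [ 1.38955153e-01  9.90298361e-01 -7.58832884e-04 -2.14163271e-04] 0.08571052202839916 0.025
top [[0.005, -0.987, 0.163, 0.406], [-1.0, -0.001, 0.024, -0.04], [-0.023, -0.163, -0.986, 1.348], [0.0, 0.0, 0.0, 1.0]] 487.76694211768285 -0.08708754893238133 0.00390625
side [[0.993, -0.054, 0.101, 0.516], [-0.113, -0.585, 0.803, -0.872], [0.016, -0.809, -0.587, 0.727], [0.0, 0.0, 0.0, 1.0]] 364.54664126768216 -0.03939888503640276 0.0040625
wrist [[0.275, 0.923, 0.268, 0.075], [0.961, -0.263, -0.079, 0.524], [-0.002, 0.279, -0.96, 0.374], [0.0, 0.0, 0.0, 1.0]] 282.9690941202746 -0.015715379646699588 0.003953125
```

View pics/top0.png

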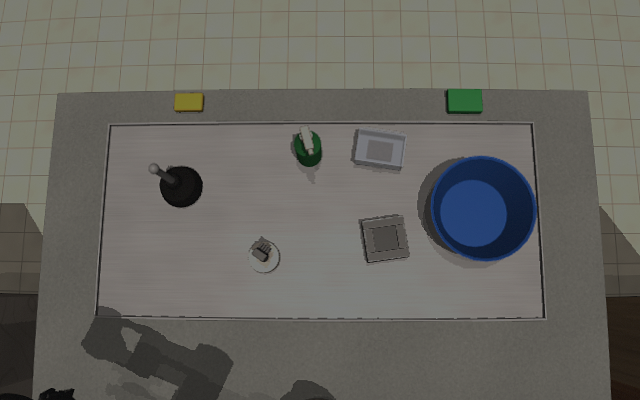

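View pics/side0.png

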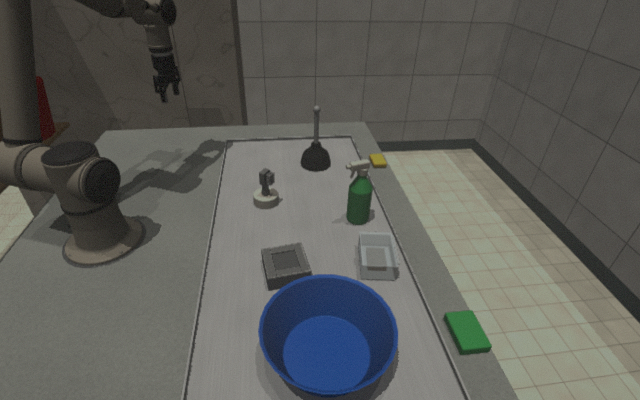

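The top view shows the white collar at about (264,256) with the brush head at (262,248), and the grey block at (385,239) with the basin to its right. I'll get rough positions from these, then look with the wrist camera.

Run:
```python
from h import *
m,W=pose("top"); d=np.load("top0.npz")
P=cloud(m,W,d["dep"]); 
c=onplane(m,W,[264,257],.034)[0]; b=onplane(m,W,[385,239],.045)[0]; print("collar",c,"block",b)
print("tray z",np.median(P[280:300,200:400,2]))
reg=P[225:280,235:295]; hi=reg[reg[...,2]>.08+0.0]; print("brush hi n",len(hi),hi.mean(0),hi.max(0),hi.min(0))
mt=optics.camera_model("wrist"); T=np.array(mt["tool_from_camera"]); print(T.round(3).tolist())
# look poses: camera over the collar
def look(target,h,yaw):
    q=down(yaw); R=Ro.from_quat(q).as_matrix(); ax=R@T[:3,2]; off=R@T[:3,3]
    p=target - ax*(h/-ax[2]) ; return p-off,q
for nm,t,h in(("brush",np.r_[c[:2],.09],.25),("block",np.r_[b[:2],.045],.25)):
    for yaw in np.arange(-np.pi,np.pi,np.pi/4):
        p,q=look(t,h,yaw); j=r.solve_ik(p,q); print(nm,round(yaw,2),p.round(3),None if j is None else np.round(j,2))
```

```text
collar [0.47960443 0.14506088 0.034     ] block [ 0.52808762 -0.17986083  0.045     ]
tray z 0.003998489203933753
brush hi n 240 [0.48410239 0.13048027 0.17315428] [0.51237139 0.16234642 1.34781928] [ 0.40586767 -0.03957298  0.08819408]
[[0.0, -0.96, -0.279, 0.071], [1.0, 0.0, -0.001, -0.001], [0.001, -0.279, 0.96, -0.118], [0.0, 0.0, 0.0, 1.0]]
brush -3.14 [0.479 0.144 0.222] [ 0.14  0.33  1.65 -0.    1.17 -3.  ]
brush -2.36 [0.48  0.144 0.222] [ 0.14  0.33  1.64 -0.    1.17  2.49]
brush -1.57 [0.481 0.144 0.222] [ 0.14  0.33  1.64 -0.    1.17  1.71]
brush -0.79 [0.481 0.145 0.222] [ 0.14  0.33  1.64 -0.    1.17  0.93]
brush 0.0 [0.481 0.146 0.222] [ 0.14  0.33  1.64 -0.    1.17  0.14]
brush 0.79 [0.479 0.147 0.222] [ 0.14  0.33  1.64 -0.    1.17 -0.64]
brush 1.57 [0.478 0.146 0.222] [ 0.14  0.33  1.65 -0.    1.17 -1.43]
brush 2.36 [0.478 0.145 0.222] [ 0.14  0.33  1.65 -0.    1.17 -2.22]
block -3.14 [ 0.527 -0.181  0.177] [-0.47  0.47  1.55 -0.    1.12  2.67]
block -2.36 [ 0.528 -0.181  0.177] [-0.47  0.48  1.55 -0.    1.12  1.89]
block -1.57 [ 0.529 -0.181  0.177] [-0.47  0.48  1.54 -0.    1.12  1.1 ]
block -0.79 [ 0.53  -0.18   0.177] [-0.46  0.48  1.54 -0.    1.12  0.32]
block 0.0 [ 0.529 -0.179  0.177] [-0.46  0.48  1.55 -0.    1.12 -0.46]
block 0.79 [ 0.528 -0.178  0.177] [-0.46  0.47  1.55 -0.    1.12 -1.25]
block 1.57 [ 0.527 -0.179  0.177] [-0.47  0.47  1.55 -0.    1.12 -2.04]
block 2.36 [ 0.527 -0.18   0.177] [-0.47  0.47  1.55 -0.    1.12 -2.82]
```

Run:
```python
from h import *
r.reach([.53,-.18,.25],down(-.4)); m,W,im,dep=shot("wrist","blk"); np.savez("blk.npz",im=im,dep=dep,W=W)
r.reach([.48,.145,.27],down(0.14)); m,W,im,dep=shot("wrist","br"); np.savez("br.npz",im=im,dep=dep,W=W)
print(r.read_state()["time_s"],r.read_state()["contact_force"])
a=cv2.imread("pics/blk.png");b=cv2.imread("pics/br.png"); 
cv2.imwrite("pics/both.png",cv2.convertScaleAbs(np.hstack([a[:,120:520],b[:,120:520]]),alpha=1.6))
```

```text
4.2667 [-0.25008984 -0.34691569 -0.09917389]
```

View pics/both.png

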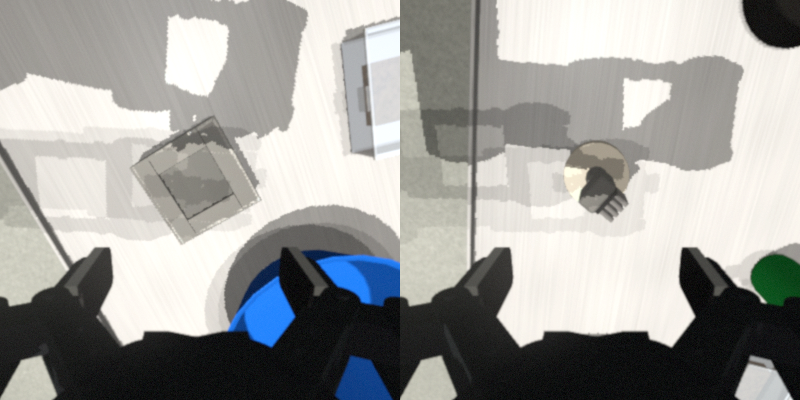

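Left: the block is centred at about (195,180) in the crop, with its dark window at (195,182). The basin's rim comes near its lower right. Right: the collar is at (597,172), with the brush head at (598,190) and its bristles pointing down and right. I'll measure with depth and contours next.

```bash
cat > m.py <<'E'
from h import *
m=optics.camera_model("wrist")
d=np.load("blk.npz"); W=d["W"]; P=cloud(m,W,d["dep"]); n=np.linalg.norm(P[...,:2]-[.53,-.18],axis=2)
z=P[...,2]; sel=(n<.1)&(d["dep"]>0)
h,e=np.histogram(z[sel],np.arange(-.004,.06,.002)); print([(round(a,3),b) for a,b in zip(e,h) if b>60])
top=sel&(z>.044)&(z<.056); fl=sel&(z>.039)&(z<.0462)&(n<.055)
def big(mask):
    k=cv2.morphologyEx(mask.astype(np.uint8),cv2.MORPH_OPEN,np.ones((3,3)))
    c=max(cv2.findContours(k,cv2.RETR_EXTERNAL,cv2.CHAIN_APPROX_NONE)[0],key=cv2.contourArea); return c[:,0].astype(float)
blk=big(sel&(z>.025)); X=onplane(m,W,blk,np.median(z[top])); R=cv2.minAreaRect((X[:,:2]*1000).astype(np.float32)); print("block outline",R,"ztop",np.median(z[top]))
core=z[(n<.02)&(d["dep"]>0)]; print("plate z",np.median(core),len(core))
g=cv2.cvtColor(d["im"],cv2.COLOR_RGB2GRAY)
try:
    X=onplane(m,W,big(fl),np.median(core)); print("window",cv2.minAreaRect((X[:,:2]*1000).astype(np.float32)))
except Exception as ex: print(ex)
d=np.load("br.npz"); W=d["W"]; P=cloud(m,W,d["dep"]); z=P[...,2]; n=np.linalg.norm(P[...,:2]-[.48,.145],axis=2); sel=(n<.09)&(d["dep"]>0)
ct=sel&(z>.03)&(z<.044); print("collar z",np.median(z[ct]),ct.sum()); 
hs=P[ct&(n<.06)][:,:2]; hull=cv2.convexHull((hs*1000).astype(np.float32)); print("collar circ",cv2.minEnclosingCircle(hull))
hd=sel&(z>.085); Q=P[hd]; print("head",len(Q),Q.mean(0),np.percentile(Q[:,2],[5,50,95,99]))
t=Q[Q[:,2]>np.percentile(Q[:,2],95)-.006]; print("top",len(t),t.mean(0)); print(cv2.minAreaRect((t[:,:2]*1000).astype(np.float32)))
c=big(hd); print(c.min(0),c.max(0))
im=d["im"]; cv2.imwrite("pics/brc.png",cv2.resize(cv2.convertScaleAbs(im[140:240,260:380,::-1],alpha=1.6),None,fx=5,fy=5,interpolation=cv2.INTER_NEAREST))
E
python3 m.py
```

```text
[(np.float64(0.0), np.int64(203)), (np.float64(0.002), np.int64(6331)), (np.float64(0.004), np.int64(2441)), (np.float64(0.042), np.int64(2057)), (np.float64(0.044), np.int64(830)), (np.float64(0.046), np.int64(1433)), (np.float64(0.048), np.int64(4625)), (np.float64(0.05), np.int64(134))]
block outline ((449.89691162109375, -374.88214111328125), (257.2408447265625, 971.1480712890625), 67.10946655273438) ztop 0.04840929910681771
plate z 0.30927442630585744 7711
window ((551.7052612304688, -126.94640350341797), (11.72452449798584, 11.709735870361328), 8.201981544494629)
collar z 0.03753163477320323 2192
collar circ ((479.9851379394531, 145.34228515625), 41.87535095214844)
head 50111 [0.47848691 0.15326504 0.31642063] [0.27075864 0.3257857  0.34388676 0.34676593]
top 8897 [0.47746407 0.15985126 0.34192026]
((477.737548828125, 158.15611267089844), (142.5859832763672, 14.933661460876465), 7.891073703765869)
[  0. 247.] [633. 399.]
```

View pics/brc.png

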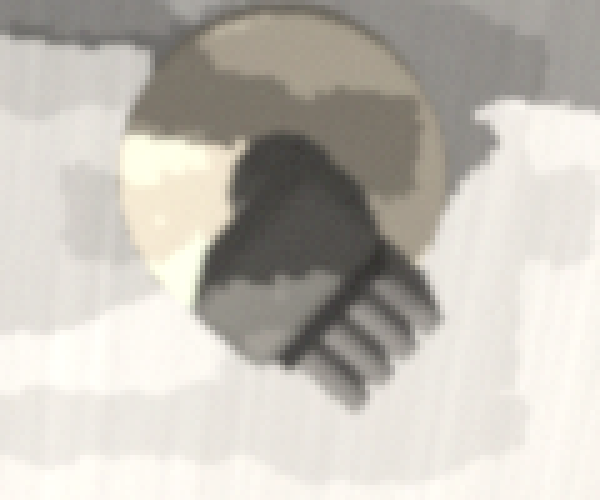

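The brush's head block top is lit at crop pixels (200-340, 270-360), with the bristles to the lower right. The depth selection picked up the gripper too, so I'll limit the height.

```bash
cat > m2.py <<'E'
from h import *
m=optics.camera_model("wrist")
def rect(X): 
    (c,s,a)=cv2.minAreaRect((X[:,:2]*1000).astype(np.float32)); return np.round(c,1),np.round(s,1),round(a,1)
def cont(mask):
    k=cv2.morphologyEx(mask.astype(np.uint8),cv2.MORPH_OPEN,np.ones((3,3)))
    return max(cv2.findContours(k,cv2.RETR_EXTERNAL,cv2.CHAIN_APPROX_NONE)[0],key=cv2.contourArea)[:,0].astype(float)
d=np.load("blk.npz"); W=d["W"]; P=cloud(m,W,d["dep"]); z=P[...,2]; n=np.linalg.norm(P[...,:2]-[.53,-.18],axis=2)
ok=(n<.1)&(z<.06)&(d["dep"]>0)
print("block",rect(onplane(m,W,cont(ok&(z>.0465)),.049)))
k=cv2.morphologyEx((ok&(z<.0462)&(z>.035)&(n<.055)).astype(np.uint8),cv2.MORPH_OPEN,np.ones((3,3)))>0
print("window",rect(onplane(m,W,cont(k),.044)),"z",np.median(z[k]))
d=np.load("br.npz"); W=d["W"]; P=cloud(m,W,d["dep"]); z=P[...,2]; n=np.linalg.norm(P[...,:2]-[.48,.145],axis=2)
hd=(n<.09)&(z>.08)&(z<.16)&(d["dep"]>0); Q=P[hd]; print("head",len(Q),Q.mean(0),np.percentile(Q[:,2],[5,50,95,99]))
t=Q[Q[:,2]>.122]; print("top z>.122 (block+bristles?)",len(t),t.mean(0),rect(t))
zc=np.percentile(Q[:,2],95)
pix=np.array([[202,293],[248,360],[288,362],[378,240],[430,262]])/5+[260,140]  # crop corners
print(onplane(m,W,pix,.128).round(4))
print(P[175:215:3,300:350:4,2].round(3))
E
python3 m2.py
```

```text
block (array([ 529.3, -181.9]), array([111.5, 111.6]), 8.2)
window (array([ 529. , -182.8]), array([64.5, 64.4]), 8.2) z 0.04358835498054825
head 1577 [0.48653823 0.14264756 0.12061918] [0.09362817 0.12452468 0.12825236 0.12880355]
top z>.122 (block+bristles?) 1117 [0.48551612 0.14175611 0.1259248 ] (array([489. , 138.9]), array([35.8, 40.2]), 57.0)
[[0.4657 0.1387 0.128 ]
 [0.4762 0.1265 0.128 ]
 [0.484  0.1272 0.128 ]
 [0.4974 0.1536 0.128 ]
 [0.5079 0.1508 0.128 ]]
[[0.037 0.038 0.062 0.081 0.102 0.122 0.118 0.097 0.038 0.036 0.037 0.038
  0.037]
 [0.038 0.04  0.08  0.095 0.118 0.127 0.128 0.115 0.092 0.038 0.037 0.038
  0.037]
 [0.037 0.037 0.088 0.112 0.126 0.127 0.127 0.127 0.112 0.038 0.038 0.036
  0.037]
 [0.039 0.039 0.104 0.125 0.128 0.128 0.127 0.128 0.126 0.038 0.038 0.038
  0.004]
 [0.037 0.094 0.119 0.127 0.127 0.128 0.128 0.128 0.127 0.089 0.038 0.039
  0.004]
 [0.038 0.11  0.126 0.127 0.128 0.128 0.127 0.127 0.127 0.116 0.088 0.038
  0.004]
 [0.103 0.125 0.127 0.127 0.128 0.127 0.128 0.126 0.123 0.123 0.105 0.004
  0.388]
 [0.119 0.127 0.127 0.127 0.128 0.128 0.128 0.126 0.124 0.122 0.121 0.099
  0.005]
 [0.128 0.128 0.129 0.128 0.129 0.127 0.128 0.124 0.122 0.122 0.123 0.12
  0.003]
 [0.127 0.128 0.127 0.128 0.126 0.128 0.124 0.126 0.122 0.122 0.122 0.123
  0.003]
 [0.003 0.128 0.128 0.128 0.129 0.125 0.124 0.122 0.122 0.123 0.115 0.122
  0.004]
 [0.004 0.004 0.126 0.128 0.127 0.125 0.112 0.123 0.121 0.123 0.123 0.004
  0.003]
 [0.003 0.004 0.003 0.128 0.125 0.124 0.123 0.122 0.123 0.12  0.123 0.004
  0.003]
 [0.004 0.004 0.003 0.004 0.003 0.004 0.124 0.121 0.123 0.123 0.004 0.003
  0.003]]
```

Everything agrees:
- **Brush head:** its top is at z = 0.128. The 36×40 mm footprint puts the axis at (0.4806, 0.1444), against the collar's (0.480, 0.1453). Brush y points at 57°.
- **Block:** the centre is (0.529, -0.182) at 8.2°, with the plate at z ≈ 0.044.

Next, the grasp and lift.

Run:
```python
from h import *
q=down(np.radians(57)); x,y=.4803,.1449
def st(l):
    s=r.read_state(); print(l,round(s["time_s"],2),s["eef_pos"].round(4) if hasattr(s["eef_pos"],'round') else s["eef_pos"],np.round(s["contact_force"],2),np.round(s["torque"],3),round(s["grip_width"],4),np.round(s["grip_force"],1))
command_gripper(.065); r.reach([x,y,.19],q); st("above")
print(r.move_straight([x,y,.111],speed=.08,max_force=6)); st("down")
command_gripper(.02,force=35); st("grip")
r.move_straight([x,y,.114],speed=.03); st("up3")
r.move_straight([x,y,.19],speed=.1); r.hold(.3); st("lift")
shot("wrist","held"); shot("side","heldside")
a=cv2.imread("pics/held.png")[100:400,120:520]; b=cv2.imread("pics/heldside.png")[110:260,180:380]; b=cv2.resize(b,(400,300))
cv2.imwrite("pics/held2.png",cv2.convertScaleAbs(np.hstack([a,b]),alpha=1.6))
```

```text
above 5.44 [0.4806 0.1449 0.1904] [ 0.2  -0.37  0.76] [0.004 0.021 0.001] 0.065 0.0
False
down 6.58 [0.4807 0.1449 0.1115] [ 0.78 -0.48  0.28] [0.006 0.012 0.022] 0.0651 0.0
grip 6.95 [0.4806 0.145  0.1115] [-0.04  0.67  4.53] [0.04  0.067 0.029] 0.0356 34.9
up3 7.2 [0.4802 0.1449 0.1139] [-0.09  0.22 -1.47] [ 0.009  0.003 -0.003] 0.0357 35.1
lift 8.41 [0.4802 0.1449 0.1896] [-0.25  0.49 -1.74] [-0.026  0.014  0.025] 0.0356 35.1
```

View pics/held2.png

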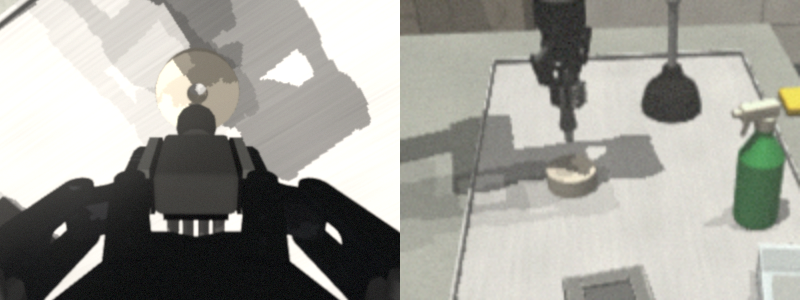

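The brush is held upright (grip 35.6 mm) and clear of the collar. I'll move over the window, touch down gently and find the contact stiffness.

```bash
cat >> h.py <<'E'
def F(n=4,dt=.02):
    f=[]
    for _ in range(n): f.append(r.read_state()["contact_force"]); r.hold(dt)
    return np.mean(f,0)
E
python3 - <<'E'
from h import *
q=down(np.radians(57)); x,y=.529,-.1823
t=lambda:round(r.read_state()["time_s"],2)
r.reach([x,y,.175],q); r.hold(.2); f0=F(10); print(t(),"free",f0.round(2),r.read_state()["eef_pos"])
r.move_straight([x,y,.150],speed=.05); r.hold(.2); f0=F(10); print("free2",f0.round(2),t())
hit=r.move_straight([x,y,.136],speed=.01,max_force=2.0); p=np.array(r.read_state()["eef_pos"]); f=F(); print(hit,p.round(5),(f-f0).round(2),t())
z=p[2]
for i in range(3):
    z-=.0003; a=t(); r.move_straight([x,y,z],speed=.02); b=t(); f=F(); print(round(z,5),np.round(r.read_state()["eef_pos"],5),(f-f0).round(2),round(b-a,3))
    if f[2]-f0[2]>5: break
np.savez("s.npz",f0=f0,z=z)
E
```

```text
10.12 free [-0.08 -0.05 -1.67] [ 0.52914629 -0.18169405  0.17509962]
free2 [-0.08  0.06 -2.  ] 11.14
True [ 0.52898 -0.18227  0.14107] [0.5  0.12 6.87] 12.1
0.14077 [ 0.52919 -0.1824   0.14103] [-0.11 -0.29  7.24] 0.25
```

The foot touches the plate at TCP z = 0.1411, as predicted. Now I'll slide in a square spiral at light preload, stopping on a force drop.

```bash
cat > spiral.py <<'E'
from h import *
s=np.load("s.npz"); f0=s["f0"]; c=np.array([.529,-.1823]); a=np.radians(8.2); B=np.array([[np.cos(a),-np.sin(a)],[np.sin(a),np.cos(a)]])
pos=lambda:np.array(r.read_state()["eef_pos"]); t=lambda:round(r.read_state()["time_s"],2)
z=.1410; K=15000.; T=4.5; zc=.1411
def trim(xy):
    global z
    for _ in range(3):
        fz=(F(3)-f0)[2]
        if abs(fz-T)<1.2: break
        z+=np.clip((fz-T)/K*.8,-.0003,.0003); r.move_straight([*xy,z],speed=.02)
    return (F(2)-f0)[2]
def drop():
    """feel downwards: True if the pin sinks"""
    global z
    p=pos(); r.move_straight([*p[:2],p[2]-.004],speed=.012,max_force=3); p2=pos()
    print("  probe",p2.round(4),(F(3)-f0).round(2),t()); return p2[2]<zc-.0015
wp=[]
for R in(2.2,4.4,6.6,8.2): wp+=[(R,R-2.2 if R>2.2 else 0),(R,R),(-R,R),(-R,-R),(R,-R)]
r.move_straight([*c,z],speed=.02); print("start",trim(c),z,t()); found=False
for w in wp:
    g=c+B@np.array(w)*1e-3
    for _ in range(5):
        if t()>48: raise SystemExit("time")
        hit=r.move_straight([*g,z],speed=.012,max_force=2.6); p=pos(); f=F(2)-f0
        if f[2]<T*.5 or p[2]<zc-.0006:
            print("drop?",w,p.round(4),f.round(2),t())
            if drop(): found=True; break
            z=zc-.0001; r.move_straight([*pos()[:2],z],speed=.02)
        elif not hit: break
        trim(pos()[:2])
    if found: break
    fz=trim(g); print(w,bool(hit),p.round(4),f.round(2),round(fz,1),round(z,5),t())
print("FOUND" if found else "not found",pos(),B.T@(pos()[:2]-c)*1e3,t())
E
python3 spiral.py
```

```text
start 5.334361855776413 0.1411972861330078 13.35
(2.2, 0) False [ 0.5309 -0.1819  0.1413] [-0.37  0.85  4.9 ] 5.0 0.14144 14.97
(2.2, 2.2) False [ 0.5309 -0.18    0.1414] [ 0.99 -1.97  3.27] 3.1 0.14137 16.28
drop? (-2.2, 2.2) [ 0.5285 -0.1797  0.1406] [-0.29 -0.78  0.99] 16.59
  probe [ 0.5285 -0.1796  0.1364] [-0.1   0.31  0.53] 17.18
FOUND [ 0.52848042 -0.17964148  0.13648231] [-0.13508257  2.70545051] 17.18
```

The pin dropped in 2.7 mm from the window centre and sank 4 mm with only the plug's spring resisting. Now I'll press it home gently.

```bash
cat > press.py <<'E'
from h import *
f0=np.load("s.npz")["f0"]; pos=lambda:np.array(r.read_state()["eef_pos"]); t=lambda:round(r.read_state()["time_s"],2)
for i in range(12):
    p=pos(); tgt=max(p[2]-.006,.1150)
    hit=r.move_straight([p[0],p[1],tgt],speed=.015,max_force=3.5); p=pos(); f=F(4)-f0
    print(bool(hit),p.round(4),f.round(2),t())
    if p[2]<.1179 and f[2]>2.5: print("seated"); break
    if hit:  # relieve side load
        d=np.clip(f[:2]/8000,-.0005,.0005); r.move_straight([p[0]+d[0],p[1]+d[1],p[2]+.0003],speed=.02)
E
python3 press.py
```

```text
False [ 0.5284 -0.1797  0.1304] [-0.5  -0.24  0.21] 17.79
False [ 0.5284 -0.1796  0.1244] [ 0.18 -0.32  0.62] 18.41
False [ 0.5283 -0.1796  0.1184] [0.16 0.03 0.42] 19.02
True [ 0.5285 -0.1796  0.1175] [-0.51  0.5   6.46] 19.3
seated
```

Run:
```python
from h import *
q=down(np.radians(57)); pos=lambda:np.array(r.read_state()["eef_pos"])
p=pos(); r.move_straight([p[0],p[1],p[2]-.0002],speed=.02); print(pos().round(4),F(4).round(2))
command_gripper(.066); r.hold(.3); p=pos(); print(F(4).round(2),r.read_state()["grip_width"])
r.move_straight([p[0],p[1],.2],speed=.1); r.reach([p[0]-.01,p[1]+.0,.27],q); r.hold(.3)
m,W,im,dep=shot("wrist","end"); P=cloud(m,W,dep); z=P[...,2]; n=np.linalg.norm(P[...,:2]-p[:2],axis=2)
k=(n<.06)&(z>.08)&(z<.17)&(dep>0); Q=P[k]; print("head top",np.percentile(Q[:,2],[50,95,99]).round(4),"expect .134")
t=Q[Q[:,2]>.127]; print(cv2.minAreaRect((t[:,:2]*1000).astype(np.float32)),r.read_state()["time_s"])
# flatness of head top: plane tilt
b=Q[Q[:,2]>.1315]; A=np.c_[b[:,:2]-b[:,:2].mean(0),np.ones(len(b))]; print("slopes",np.linalg.lstsq(A,b[:,2],rcond=None)[0].round(3))
shot("side","endside")
a=cv2.imread("pics/end.png")[60:360,120:520]; s=cv2.imread("pics/endside.png")[150:300,200:400]; s=cv2.resize(s,(400,300))
cv2.imwrite("pics/end2.png",cv2.convertScaleAbs(np.hstack([a,s]),alpha=1.6))
```

```text
[ 0.5287 -0.1798  0.1175] [-0.44  0.1   3.64]
[0.12 0.24 0.1 ] 0.06605456144242225
head top [0.1309 0.1343 0.1347] expect .134
((536.5274047851562, -185.8340606689453), (35.273075103759766, 40.793670654296875), 57.77141189575195) 22.0917
slopes [-0.001 -0.     0.133]
```

View pics/end2.png

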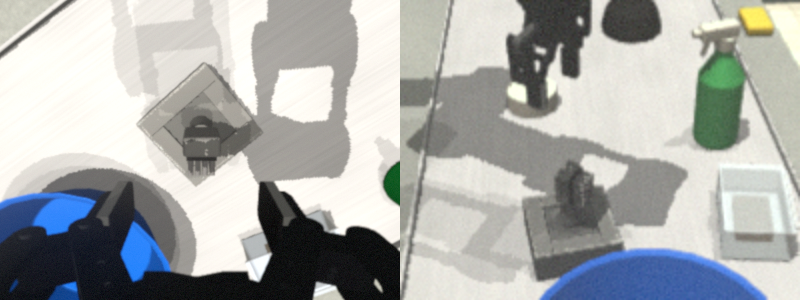

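The brush stands upright in the block's window with its head top at z = 0.134, as expected when fully seated. It shows no tilt, the gripper is clear, and the bystanders look unmoved.

```bash
python3 -c "
from workcell import r
print(r.finish_job())"
```

```text
the job is handed in; nothing more can be done
None
```

The brush is parked upright and fully home in the block's hidden hole, released, and the job was handed in at about 22 s of the 72 s allowed, with contact forces of about 7 N or less.

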